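# Check a frame's diagonals with a sliding rule and true it square

### The arm

A 6-joint arm with a two-finger parallel gripper is mounted at the origin on a cart in front of the work surface, level with it; the furniture and walls round the work are solid. World frame = base frame: x ahead of the robot, y to its left, z up, the work surface at z = 0. Lengths are in m, angles in rad, forces in N, time in s.
With the tool pointing down it reaches from about 0.35 to 0.975 m from the base axis. Payload 4.9 kg.
Tool frame: the origin (TCP) lies at the very end of the fingers, on their centre line; the grasp point (between the pads) lies ctrl.grip_point_offset behind it (ctrl.grip_point_offset is the distance from the TCP to the grasp point, in m); z points along the fingers, y is the line along which they close (so a half turn about z gives the same grasp; the last joint's range is limited). The gripper opens to 85 mm and grips with 20 to 120 N. Pads are 22 mm wide; open, the fingers measure 114 mm over their backs; the gripper's body (76 mm by 85 mm) begins 54 mm behind the grasp point. The pads swing forward as they close: fully open they stand 13 mm farther back than shut.
Start: joints at [1.155, 0.053, 1.613, -0, 1.476, -0.119], TCP at [0.183, 0.598, 0.231] pointing down, gripper open.
Joint ranges: [-3.01, 3.01], [-1.01, 2.22], [0.06, 2.58], [-1.02, 4.17], [0.09, 2.62], [-3.14, 3.14]. Speed limits (rad/s): [2.57, 2.57, 3.14, 3.14, 3.14, 3.14].

### API

Orientations are given as a rotation vector (axis times angle).
In Python, from station import ctrl gives the robot as it stands. The module is installed in compiled form; this text tells all that it offers.
- The arm moves only by the tool drive_tool, never from a script. Its argument "steps" is a list of rows, each an object with "translation": the shift along the tool's x, y, z normalised to -1 to 1, where 1 is 4 cm, a list of three; "angular": the turn, a rotation vector about the tool's x, y, z normalised to -1 to 1, where 1 is 8 degrees, a list of three; "gripper": the opening, from 0 (shut) to 1 (fully open). In form: [{"translation": [dx, dy, dz], "angular": [wx, wy, wz], "gripper": gripper}, ...]. A call has 1 to 8 rows; each row shifts and turns the commanded pose from where the row before left it, along the tool's axes as they then stand; what a row does not reach is not made up. A row lasts 1/8 s, in which the tool goes at most 62.5 mm and 10.7 degrees, less where a joint would pass 70% of its speed; a pose out of reach is approached as far as the arm can. A call with a number of a shift or a turn outside -1 to 1 is refused whole. A call with a gripper value outside its range is refused whole. The fingers move at their own pace and stop on an object; "force" is the grip in N (left out, the last holds). Time passes only in rows, so rows that do not move let the fingers close. It gives the time, the measured TCP pose, the force, the opening and the grip force at its end, in the units of the state.
- ctrl.get_obs(): the state, without advancing time (a new reading comes with each control period).
- ctrl.get_image(name): name is "side" or "top"; returns a dict with "color" (480x640x3 uint8, red, green, blue), "depth" (480x640 float32, m along the optical axis (not along the pixel's ray), 0 where there is no reading), "fx", "fy", "cx", "cy" (pixels), "R" (3x3) and "t" (3): a world point X has camera coordinates R X + t. Camera axes: x right, y down, z forward; pixel columns grow to the right and rows downward; lengths in m; the calibration is good to about 2 mm. A picture is of the moment at which its call begins.
- ctrl.finish_job(): hands the job in; it is judged then, once.
The state is a dict: "t": time; "q": joint angles; "dq": joint speeds; "effort": joint torques, N m; "tool_pos": TCP position; "tool_rot": TCP orientation; "contact_force": force on the tool from outside, world axes, zero at the start; "wrist_torque": the same for the moment, N m; "opening": finger opening in m; "grip_force": force on a finger pad.
Only numpy, scipy, OpenCV 4.12 (cv2) and the standard library are available. Lean on these libraries where they do the work, as an engineer would, in place of code of your own. Each camera call takes 0.05 s, during which the arm holds its last target. There are 200 camera calls.

### The job

Check the aluminium frame for squareness: lay the sliding rule flat inside it and lightly squeeze its orange tab and blue handle together, so that the tongue runs out until foot and tongue tip both press into opposite corners, first across the two red-capped corners, then across the two blue-capped ones, without shifting the frame by this measuring. Compare the two readings; if the frame is out of square, push its far rail sideways until both diagonals agree to within 5 mm. Leave the rule lying flat in the frame or on the bench, and do not disturb the other things.

Things in the scene. Friction and masses are not known exactly. Their poses are not given: they have to be found in the camera images.
- frame: plywood board 190 (its x) x 250 (its y) x 8 mm, fixed to the bench, with a frame of four aluminium rails (16 mm wide, 14 mm tall, 8.5 to 22.5 mm above the bench; caps 3 mm more). Origin: centre of the board's underside; x away from the robot, y left, z up. Opening 160 (y) x 120 mm (x), floored by the plywood. Pins 176 mm apart on near and far rails, 136 on the side rails. Near rail fixed
- far_rail: far rail, 192 mm long, ending 8 mm beyond its pins; origin at its left pin, bench level; y to the left. It shifts sideways, staying parallel to the near rail, as the side rails turn (lean up to 0.13 rad either way at the start, maybe hardly any), and stays where left: about 15 N sideways moves it, so do about 18 N outward in a corner along a diagonal
- near_left (a point): pivot pin of the frame's near left corner (red cap), at the top of the rails, 22.5 mm above the bench. Fixed to the board. Square, both pin-to-pin diagonals are 222.4 mm. A seated rule tip ends about 13 mm from the pin (12 to 14.5 when leaning). If the two readings of the rule differ by d, the far rail is off by about 0.75 d toward the longer diagonal's far corner
- near_right (a point): pivot pin of the frame's near right corner (blue cap), at the top of the rails, 22.5 mm above the bench. Fixed to the board. Square, both pin-to-pin diagonals are 222.4 mm. A seated rule tip ends about 13 mm from the pin (12 to 14.5 when leaning). If the two readings of the rule differ by d, the far rail is off by about 0.75 d toward the longer diagonal's far corner
- far_left (a point): pivot pin of the frame's far left corner (blue cap), at the top of the rails, 22.5 mm above the bench. Moves with the far rail.
- far_right (a point): pivot pin of the frame's far right corner (red cap), at the top of the rails, 22.5 mm above the bench. Moves with the far rail.
- rule: loose sliding rule, 0.27 kg: aluminium bar 111 x 20 x 12 mm, a fixed foot tip at its -x end, a steel tongue sliding out of its +x end. Origin: midway between the tips when closed, on the underside; x along the rule toward the tongue's tip, z up. The tips are upright pins of 4 mm radius on 8 mm wide necks. Over its tips it is 170 mm long closed, plus the tongue's travel
- handle (a point): middle of the blue handle, an upright fin fixed on the bar, 14 mm long (rule x), 18 mm wide (rule y), from 11 to 50 mm above the rule's underside, near its weight centre; this point is 23 mm ahead (+x) of the origin and 35 mm above the underside. For carrying the rule, and to squeeze against
- tab (a point): middle of the orange tab on the tongue, an upright fin 8 mm long (rule x), 18 mm wide (rule y), 13 to 50 mm above the rule's underside; this point is 35 mm above the underside. It lies on the foot's side of the handle, 59 mm from it when closed (70 mm over both fins), and nears it as the tongue runs out: squeezing tab and handle together drives tip and foot apart into the corners
- rule_tongue (a joint): how far the tongue is run out, 0 (closed) to 0.046 m; about 1 N of friction holds it where it is left; pushing the bar toward a blocked tip closes it. Tip to tip the rule measures 0.170 m plus this; a frame leaning 0.13 rad needs about 0.012 on one diagonal and 0.041 on the other
- foot_end (a point): outermost point of the fixed foot tip, 85 mm behind the rule's origin, 6 mm above its underside
- tongue_end (a point): outermost point of the tongue's tip, 6 mm above the underside
- rule_foot: the foot tip, slippery white nylon pin of 4 mm radius, 10 mm tall; origin on its axis, level with the rule's underside
- rule_tip: the tongue's tip, slippery white nylon pin of 4 mm radius, 10 mm tall; origin on its axis, level with the rule's underside
- tape_measure: bystander: yellow tape measure, 62 x 78 x 36 mm; origin at the centre of its underside
- yellow_screwdriver: bystander: yellow-handled screwdriver, 171 mm long; origin at the centre of its underside
- side_cutters: bystander: red-handled side cutters, 128 mm long; origin at the centre of its underside
- red_marker: bystander: white marker pen with red cap, 135 mm long; origin at the centre of its underside
- blue_relay: bystander: blue relay block, 34 x 24 x 32 mm; origin at the centre of its underside
- torch: bystander: grey torch, 114 mm long; origin at the centre of its underside

How it is judged:
By the outcome, as a careful person would: the job done as asked, in the order asked, and still so for the second after the job is handed in, with the robot touching nothing.
It also fails if it takes over 72 s, if anything falls off the work surface, if the arm or the gripper's body presses on something with over 40 N, if the wrist force passes 120 N, or if a joint passes its speed limit or range.

## Working session

There is one attempt and no reset: what is moved stays moved. The work goes in short steps, Python scripts to look and compute and a tool call to move; the robot and the scene stay as the last step left them, time stands still between calls to the robot, and variables do not carry over. Pictures are saved under pics/ and viewed, at most 10 in all, crops included, and the job is handed in when it is done.

Besides the shell and the picture viewer there is one more tool, called after "Call:" by a JSON object that holds its "fn" and its "kwargs". drive_tool: Moves the arm, as the interface text tells. Its arguments: {"type":"object","properties":{"steps":{"type":"array"},"force":{"type":"number"}},"required":["steps"]}

```bash
mkdir -p pics; cat > h.py <<'E'
import numpy as np, cv2
from station import ctrl
def ray(im,u,v,z):
    d=np.array([(u-im['cx'])/im['fx'],(v-im['cy'])/im['fy'],1.]);R=np.array(im['R']);t=np.array(im['t'])
    c=-R.T@t; w=R.T@d; return c+w*(z-c[2])/w[2]
def save(im,name): cv2.imwrite('pics/'+name+'.png',im['color'][:,:,::-1])
def hsv(im): return cv2.cvtColor(im['color'],cv2.COLOR_RGB2HSV)
E
python3 - <<'E'
from h import *
for n in('top','side'):
    im=ctrl.get_image(n); save(im,n+'0'); print(n,im['fx'],-np.array(im['R']).T@im['t'],np.array(im['R']).round(3).tolist())
o=ctrl.get_obs();print(ctrl.grip_point_offset,o)
E
```

```text
top 591.3853694667723 [0.40839617 0.21241259 1.46405428] [[-0.011, -1.0, -0.007], [-0.995, 0.012, -0.101], [0.101, 0.006, -0.995]]
side 570.7531839910685 [ 0.86486681 -0.3940994   0.91254543] [[0.884, 0.467, -0.015], [0.355, -0.692, -0.628], [-0.304, 0.55, -0.778]]
0.0187 {'t': 0.1, 'q': array([ 1.15496463e+00,  5.33109351e-02,  1.61416773e+00,  2.09209570e-05,
        1.47601556e+00, -1.19009286e-01]), 'dq': array([-0.00073467,  0.00065084, -0.0023143 , -0.00083746, -0.00023107,
       -0.00086239]), 'effort': array([-9.16715271e-05, -3.94903672e+01, -3.71362853e+01, -1.25310066e-04,
        3.90861591e-03, -6.75227767e-06]), 'tool_pos': array([0.18256877, 0.5971424 , 0.23016692]), 'tool_rot': array([-4.64463497e-01, -3.10653935e+00,  2.87168805e-03]), 'contact_force': array([-0.7056272 , -0.05393256,  0.57932733]), 'wrist_torque': array([-0.00903846, -0.00491533, -0.00152006]), 'grip_force': 0.0, 'opening': 0.08548841959732521}
```

View pics/top0.png

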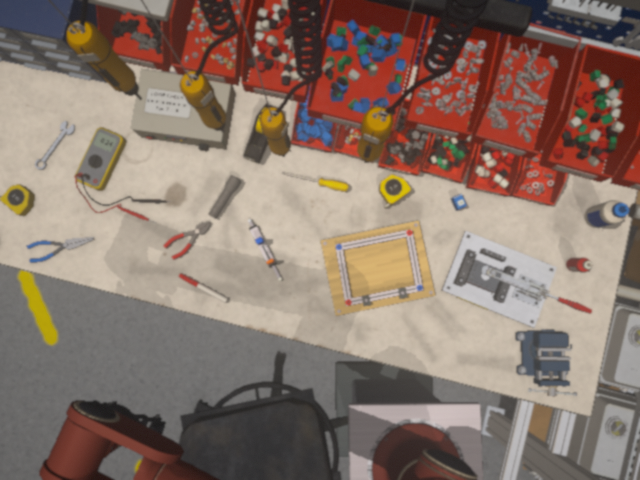

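View pics/side0.png

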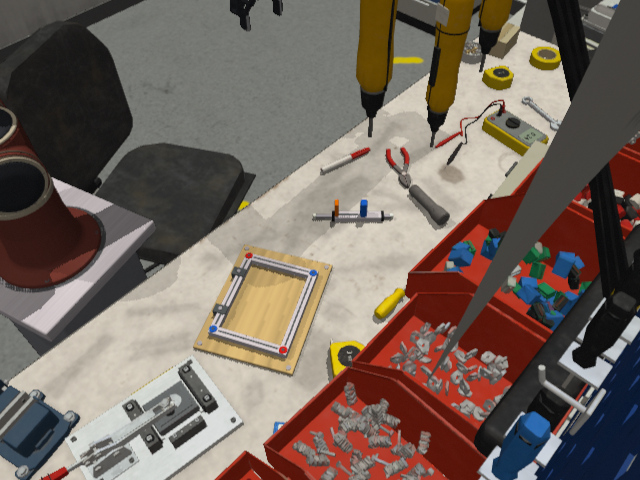

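Top view: frame centred at about (378,268), with red caps at (348,302) and (410,232) and blue caps at (339,247) and (420,289). The rule has its handle at (260,240) and tab at (268,262). The side view shows the same layout, with yellow tools hanging behind the rule. Next I'll measure these precisely.

```bash
cat >> h.py <<'E'
def blobs(im,col,box,minA=3):
    H=hsv(im).astype(int);h,s,v=H[...,0],H[...,1],H[...,2]
    m={'red':((h<5)|(h>173))&(s>130)&(v>90),'blue':(h>100)&(h<125)&(s>130)&(v>80),'orange':(h>=5)&(h<18)&(s>170)&(v>120)}[col]
    k=np.zeros_like(m);x0,y0,x1,y1=box;k[y0:y1,x0:x1]=1
    n,l,st,c=cv2.connectedComponentsWithStats((m&k).astype(np.uint8))
    return [(c[i].round(2),int(st[i,4]),st[i,:4].tolist()) for i in range(1,n) if st[i,4]>=minA]
def tri(a,ua,b,ub):
    A=[];B=[]
    for im,(u,v) in((a,ua),(b,ub)):
        R=np.array(im['R']);t=np.array(im['t']);x=(u-im['cx'])/im['fx'];y=(v-im['cy'])/im['fy']
        for r,q in((R[0]-x*R[2],x*t[2]-t[0]),(R[1]-y*R[2],y*t[2]-t[1])):A.append(r);B.append(q)
    return np.linalg.lstsq(np.array(A),np.array(B),rcond=None)[0]
E
python3 - <<'E'
from h import *
T=ctrl.get_image('top');S=ctrl.get_image('side')
for im,n,fb,rb in((T,'top',(318,215,440,320),(240,210,295,290)),(S,'side',(190,240,335,380),(305,190,400,230))):
    for c in('red','blue','orange'):
        print(n,c)
        for b in blobs(im,c,fb):print('  F',b,ray(im,*b[0],.0255).round(4))
        for b in blobs(im,c,rb):print('  R',b,ray(im,*b[0],.045).round(4))
cv2.imwrite('pics/c1.png',np.hstack([cv2.resize(T['color'][210:290,230:300,::-1],None,fx=5,fy=5,interpolation=cv2.INTER_CUBIC)[:350],cv2.resize(S['color'][180:250,305:405,::-1],None,fx=4.5,fy=5,interpolation=cv2.INTER_CUBIC)]))
E
```

```text
top red
  F (array([409.25, 232.38]), 16, [407, 231, 5, 4]) [0.5645 0.005  0.0255]
  F (array([347.81, 302.12]), 16, [346, 300, 5, 5]) [0.3967 0.1578 0.0255]
top blue
  R (array([259.17, 240.28]), 18, [257, 238, 5, 5]) [0.5476 0.37   0.045 ]
top orange
  R (array([270.2, 261. ]), 10, [268, 260, 5, 3]) [0.4972 0.3435 0.045 ]
side red
  F (array([248.61, 255.32]), 28, [245, 253, 8, 6]) [0.3981 0.1559 0.0255]
  F (array([282.55, 349.75]), 40, [279, 347, 8, 7]) [0.5646 0.0041 0.0255]
  F (array([333.67, 378.67]), 3, [333, 378, 2, 2]) [ 0.6692 -0.0037  0.0255]
side blue
  F (array([312.73, 272.47]), 30, [310, 270, 7, 6]) [0.5316 0.1768 0.0255]
  F (array([212.62, 328.56]), 34, [209, 326, 8, 6]) [ 0.4308 -0.0167  0.0255]
  R (array([363.12, 207.59]), 93, [360, 200, 7, 17]) [0.5524 0.3598 0.045 ]
side orange
  R (array([336. , 202.5]), 18, [335, 200, 3, 6]) [0.4958 0.3472 0.045 ]
```

View pics/c1.png

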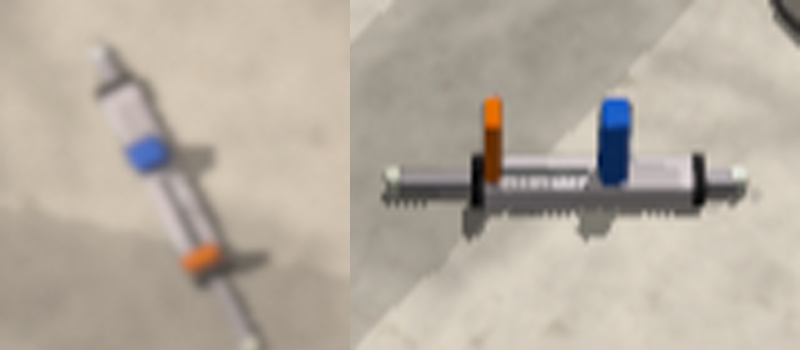

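```bash
python3 - <<'E'
from h import *
T=ctrl.get_image('top');S=ctrl.get_image('side')
tip=tri(T,(250,221),S,(391.5,214.6));foot=tri(T,(281,278.6),S,(314.5,215))
h=tri(T,(259.2,240.3),S,(363.3,201.5));t=tri(T,(270.2,261),S,(336,200.5))
d=tip-foot;print('tip',tip,'foot',foot,np.hypot(*d[:2]),np.degrees(np.arctan2(d[1],d[0])))
d=h-t;print('h',h,'t',t,np.hypot(*d[:2]),np.degrees(np.arctan2(d[1],d[0])))
# caps
P={}
P['NL']=tri(T,(347.81,302.12),S,(248.61,255.32));P['FR']=tri(T,(409.25,232.38),S,(282.55,349.75))
P['FL']=ray(S,312.73,272.47,.0255);P['NR']=ray(S,212.62,328.56,.0255)
for k in P:print(k,P[k].round(4))
for a,b in(('NL','FR'),('NR','FL'),('NL','NR'),('FL','FR')):
    d=P[b]-P[a];print(a,b,np.hypot(*d[:2]).round(4),np.degrees(np.arctan2(d[1],d[0])).round(1))
Z=T['depth'];v,u=np.nonzero(Z>0);z=Z[v,u];c=np.stack([(u-T['cx'])/T['fx']*z,(v-T['cy'])/T['fy']*z,z],1)
W=(c-T['t'])@np.array(T['R'])
m=(W[:,2]>.12)&(W[:,0]>.4)&(W[:,0]<.75)
for y in np.arange(-.1,.7,.1):
    k=m&(abs(W[:,1]-y)<.05)
    if k.any():print(y.round(1),'minx',W[k,0].min().round(3),'z',W[k,2].min().round(2),W[k,2].max().round(2))
E
```

```text
tip [0.60099722 0.39749713 0.01051827] foot [0.45670969 0.3207573  0.01238992] 0.163425501530748 28.006434791836163
h [0.54736772 0.36945861 0.05168193] t [0.49712447 0.34286634 0.05555397] 0.0568465770758097 27.890947511881112
NL [0.3967 0.1577 0.0227]
FR [0.5644 0.0047 0.0245]
FL [0.5316 0.1768 0.0255]
NR [ 0.4308 -0.0167  0.0255]
NL FR 0.227 -42.4
NR FL 0.2182 62.5
NL NR 0.1777 -78.9
FL FR 0.1752 -79.2
-0.1 minx 0.715 z 0.23 0.31
0.0 minx 0.615 z 0.24 1.06
0.1 minx 0.622 z 0.24 1.01
0.2 minx 0.627 z 0.52 0.9
0.3 minx 0.667 z 0.32 0.93
0.4 minx 0.694 z 0.4 0.88
0.5 minx 0.726 z 0.48 0.82
```

Call:
{"fn": "drive_tool", "kwargs": {"steps": [{"translation": [-1,-0.27,0.3],"angular": [0,0,0],"gripper": 0.7},{"translation": [-1,-0.27,0.3],"angular": [0,0,0],"gripper": 0.7},{"translation": [-1,-0.27,0.3],"angular": [0,0,0],"gripper": 0.7},{"translation": [-1,-0.27,0.3],"angular": [0,0,0],"gripper": 0.7},{"translation": [-1,-0.27,0.3],"angular": [0,0,0],"gripper": 0.7},{"translation": [-1,-0.27,0.3],"angular": [0,0,0],"gripper": 0.7},{"translation": [-1,-0.27,0.3],"angular": [0,0,0],"gripper": 0.7},{"translation": [-1,-0.27,0.3],"angular": [0,0,0],"gripper": 0.7}], "force": 20}}

```text
t: 1.3
tool_pos: [0.4646, 0.4206, 0.135]
tool_rot: [0.465, 3.107, 0.0]
contact_force: [-0.1, 0.1, -0.3]
opening: 0.0597
grip_force: 0.0
```

Call:
{"fn": "drive_tool", "kwargs": {"steps": [{"translation": [-0.8,-0.2,0],"angular": [0,0,0],"gripper": 0.5},{"translation": [-0.8,-0.2,0],"angular": [0,0,0],"gripper": 0.5},{"translation": [0,0,0],"angular": [0,0,1],"gripper": 0.5},{"translation": [0,0,0],"angular": [0,0,1],"gripper": 0.5},{"translation": [0,0,0],"angular": [0,0,1],"gripper": 0.5},{"translation": [0,0,0],"angular": [0,0,1],"gripper": 0.5},{"translation": [0,0,0],"angular": [0,0,1],"gripper": 0.5},{"translation": [0,0,0],"angular": [0,0,0.625],"gripper": 0.5}]}}

```text
t: 2.3
tool_pos: [0.52, 0.3874, 0.1352]
tool_rot: [-1.622, -2.69, 0.0]
contact_force: [0.2, -0.1, -0.8]
opening: 0.0427
grip_force: 0.0
```

```bash
cat >> h.py <<'E'
from scipy.spatial.transform import Rotation as Ro
def rep(target=None,yaw=None):
    o=ctrl.get_obs();R=Ro.from_rotvec(o['tool_rot']).as_matrix();y=np.degrees(np.arctan2(R[1,1],R[0,1]))
    print('t',round(o['t'],2),'p',o['tool_pos'].round(4),'yaw',y.round(2),'tilt',(R[:2,2]).round(4),'op',round(o['opening']*1000,2),'g',round(o['grip_force'],2),'F tool',(R.T@o['contact_force']).round(2))
    if target is not None:
        print(' units to go',(R.T@(np.array(target)-o['tool_pos'])/.04).round(3),'rot z',None if yaw is None else ((y-yaw)/8).round(3))
    return o,R
E
python3 - <<'E'
from h import *
rep((.5483,.3696,.024),28)
E
```

```text
t 2.3 p [0.52   0.3874 0.1352] yaw 27.81 tilt [-0.0001 -0.0001] op 42.68 g 0.0 F tool [-0.2   0.12  0.8 ]
 units to go [-0.724  0.419  2.78 ] rot z -0.023
```

Call:
{"fn": "drive_tool", "kwargs": {"steps": [{"translation": [-0.72,0.42,0],"angular": [0,0,-0.02],"gripper": 0.5},{"translation": [0,0,0.9],"angular": [0,0,0],"gripper": 0.5},{"translation": [0,0,0.9],"angular": [0,0,0],"gripper": 0.5},{"translation": [0,0,0.9],"angular": [0,0,0],"gripper": 0.5},{"translation": [0,0,0],"angular": [0,0,0],"gripper": 0.3},{"translation": [0,0,0],"angular": [0,0,0],"gripper": 0.2},{"translation": [0,0,0],"angular": [0,0,0],"gripper": 0.1},{"translation": [0,0,0],"angular": [0,0,0],"gripper": 0}]}}

```text
t: 3.3
tool_pos: [0.5497, 0.3706, 0.0293]
tool_rot: [1.613, 2.693, 0.005]
contact_force: [0.8, 1.0, 1.2]
opening: 0.0135
grip_force: 23.7
```

Call:
{"fn": "drive_tool", "kwargs": {"steps": [{"translation": [0,0,0],"angular": [0,0,0],"gripper": 0},{"translation": [0,0,0],"angular": [0,0,0],"gripper": 0},{"translation": [0,0,0],"angular": [0,0,0],"gripper": 0}], "force": 40}}

```text
t: 3.68
tool_pos: [0.5497, 0.3706, 0.0293]
tool_rot: [1.614, 2.694, 0.004]
contact_force: [0.3, 0.6, 5.9]
opening: 0.0129
grip_force: 43.4
```

```bash
python3 - <<'E'
from h import *
rep()
# target: rule origin at red pin-midpoint, handle 23 mm ahead
NL=np.array([.3967,.1577]);FR=np.array([.5644,.0047]);d=(FR-NL)/np.linalg.norm(FR-NL)
m=(NL+FR)/2;print(m,m+d*.023)
E
```

```text
t 3.67 p [0.5497 0.3706 0.0293] yaw 28.15 tilt [0.0029 0.0015] op 12.91 g 43.39 F tool [ 0.42  0.6  -5.94]
[0.48055 0.0812 ] [0.49754109 0.06569829]
```

Call:
{"fn": "drive_tool", "kwargs": {"steps": [{"translation": [0,0,-0.8],"angular": [0,0,0],"gripper": 0},{"translation": [0,0,-0.8],"angular": [0,0,0],"gripper": 0},{"translation": [-0.9,-0.7,0],"angular": [0,0,0],"gripper": 0},{"translation": [-0.9,-0.7,0],"angular": [0,0,0],"gripper": 0},{"translation": [-0.9,-0.7,0],"angular": [0,0,0],"gripper": 0},{"translation": [-0.9,-0.7,0],"angular": [0,0,0],"gripper": 0},{"translation": [-0.9,-0.7,0],"angular": [0,0,0],"gripper": 0},{"translation": [-0.9,-0.7,0],"angular": [0,0,0],"gripper": 0}]}}

```text
t: 4.68
tool_pos: [0.5008, 0.0988, 0.0903]
tool_rot: [-1.613, -2.694, 0.002]
contact_force: [1.2, -0.5, -1.9]
opening: 0.0131
grip_force: 42.2
```

Call:
{"fn": "drive_tool", "kwargs": {"steps": [{"translation": [-0.7,-0.55,0],"angular": [0,0,0.5],"gripper": 0},{"translation": [0,0,0],"angular": [0,0,1],"gripper": 0},{"translation": [0,0,0],"angular": [0,0,1],"gripper": 0},{"translation": [0,0,0],"angular": [0,0,1],"gripper": 0},{"translation": [0,0,0],"angular": [0,0,1],"gripper": 0},{"translation": [0,0,0],"angular": [0,0,1],"gripper": 0},{"translation": [0,0,0],"angular": [0,0,1],"gripper": 0},{"translation": [0,0,0],"angular": [0,0,1],"gripper": 0}]}}

```text
t: 5.68
tool_pos: [0.4949, 0.0651, 0.0902]
tool_rot: [-2.748, -1.52, 0.003]
contact_force: [2.0, -1.4, -2.4]
opening: 0.0131
grip_force: 42.2
```

Call:
{"fn": "drive_tool", "kwargs": {"steps": [{"translation": [0,0,0],"angular": [0,0,0.8],"gripper": 0},{"translation": [0,0,0],"angular": [0,0,0.52],"gripper": 0}]}}

```text
t: 5.92
tool_pos: [0.4949, 0.0651, 0.0902]
tool_rot: [-2.875, -1.264, 0.003]
contact_force: [-0.3, 0.7, -1.4]
opening: 0.0131
grip_force: 42.2
```

```bash
python3 - <<'E'
from h import *
rep((.4975,.0657,.0383),-42.4)
T=ctrl.get_image('top');S=ctrl.get_image('side')
cv2.imwrite('pics/c2.png',np.hstack([cv2.resize(T['color'][200:325,310:450,::-1],None,fx=3,fy=3,interpolation=cv2.INTER_CUBIC),cv2.resize(S['color'][215:380,180:340,::-1],(364,375),interpolation=cv2.INTER_CUBIC)]))
E
```

```text
t 5.92 p [0.4949 0.0651 0.0902] yaw -42.55 tilt [-0.0023 -0.0001] op 13.14 g 42.2 F tool [ 0.31 -0.69  1.39]
 units to go [0.056 0.04  1.298] rot z -0.019
```

View pics/c2.png

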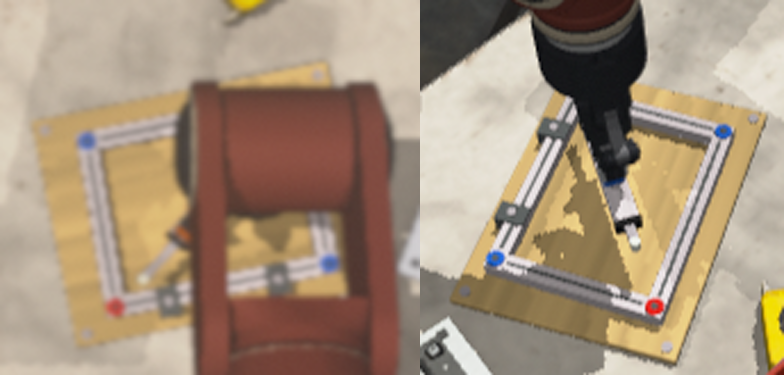

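The rule is aligned over the red diagonal: the foot is near the near-left red cap at (143,280) and the tip points at the far-right cap. Lowering it now.

Call:
{"fn": "drive_tool", "kwargs": {"steps": [{"translation": [0.056,0.04,0.5],"angular": [0,0,0],"gripper": 0},{"translation": [0,0,0.5],"angular": [0,0,0],"gripper": 0},{"translation": [0,0,0.25],"angular": [0,0,0],"gripper": 0},{"translation": [0,0,0],"angular": [0,0,0],"gripper": 0}]}}

```text
t: 6.52
tool_pos: [0.4977, 0.0657, 0.0403]
tool_rot: [-2.873, -1.268, 0.003]
contact_force: [0.7, 0.3, -3.6]
opening: 0.0128
grip_force: 42.1
```

```bash
python3 - <<'E'
from h import *
rep((.4975,.0657,.0383),-42.4)
E
```

```text
t 6.53 p [0.4977 0.0657 0.0403] yaw -42.37 tilt [-0.0024  0.    ] op 12.81 g 42.15 F tool [0.64 0.31 3.62]
 units to go [-0.003 -0.004  0.049] rot z 0.003
```

Call:
{"fn": "drive_tool", "kwargs": {"steps": [{"translation": [0,0,0.04],"angular": [0,0,0],"gripper": 0},{"translation": [0,0,0],"angular": [0,0,0],"gripper": 0.25},{"translation": [0,0,0],"angular": [0,0,0],"gripper": 0.4},{"translation": [0,0,0],"angular": [0,0,0],"gripper": 0.45},{"translation": [0,0,-0.6],"angular": [0,0,0],"gripper": 0.5},{"translation": [0,0,-0.7],"angular": [0,0,0],"gripper": 1},{"translation": [0,-0.35,0],"angular": [0,0,0],"gripper": 1},{"translation": [0,-0.35,0],"angular": [0,0,0],"gripper": 1}]}}

```text
t: 7.52
tool_pos: [0.4768, 0.0851, 0.091]
tool_rot: [-2.874, -1.267, 0.002]
contact_force: [-0.5, 0.2, 0.5]
opening: 0.0853
grip_force: 0.0
```

```bash
python3 - <<'E'
from h import *
rep()
T=ctrl.get_image('top');S=ctrl.get_image('side')
for im,n,b in((T,'top',(318,215,440,320)),(S,'side',(190,230,335,380))):
    for c in('red','blue','orange'):
        for k in blobs(im,c,b):print(n,c,k,ray(im,*k[0],.0255).round(4),ray(im,*k[0],.055).round(4))
cv2.imwrite('pics/c3.png',np.hstack([cv2.resize(T['color'][200:325,310:450,::-1],None,fx=3,fy=3,interpolation=cv2.INTER_CUBIC),cv2.resize(S['color'][215:380,180:340,::-1],(364,375),interpolation=cv2.INTER_CUBIC)]))
E
```

```text
t 7.53 p [0.4768 0.0851 0.091 ] yaw -42.41 tilt [-0.0011  0.0001] op 85.26 g 0.0 F tool [-0.22 -0.5  -0.47]
top red (array([409.25, 232.38]), 16, [407, 231, 5, 4]) [0.5645 0.005  0.0255] [0.5613 0.0092 0.055 ]
top red (array([347.89, 302.28]), 18, [346, 300, 5, 5]) [0.3963 0.1576 0.0255] [0.3966 0.1587 0.055 ]
top red (array([430.67, 317.  ]), 3, [430, 316, 2, 3]) [ 0.3589 -0.0412  0.0255] [ 0.3599 -0.036   0.055 ]
side red (array([246.75, 255.92]), 12, [245, 254, 4, 5]) [0.3956 0.153  0.0255] [0.4112 0.1348 0.055 ]
side red (array([282.55, 349.75]), 40, [279, 347, 8, 7]) [0.5646 0.0041 0.0255] [ 0.5746 -0.0091  0.055 ]
side red (array([333.67, 378.67]), 3, [333, 378, 2, 2]) [ 0.6692 -0.0037  0.0255] [ 0.6757 -0.0167  0.055 ]
side blue (array([312.71, 272.5 ]), 28, [310, 270, 7, 6]) [0.5316 0.1768 0.0255] [0.5427 0.1578 0.055 ]
side blue (array([268.2 , 304.19]), 148, [263, 296, 11, 18]) [0.4929 0.0744 0.0255] [0.5052 0.0588 0.055 ]
side blue (array([212.81, 328.47]), 32, [209, 326, 8, 6]) [ 0.431  -0.0164  0.0255] [ 0.4454 -0.0289  0.055 ]
side orange (array([255.55, 277.09]), 11, [255, 275, 3, 6]) [0.4388 0.1167 0.0255] [0.453  0.0997 0.055 ]
```

View pics/c3.png

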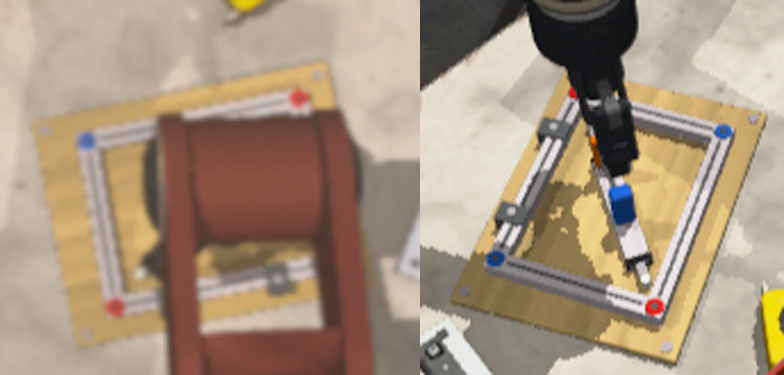

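The rule lies flat on the red diagonal: handle at (622,205) and tip at (643,282), next to the far-right red cap. Now I'll straddle the fins and close gently.

Call:
{"fn": "drive_tool", "kwargs": {"steps": [{"translation": [0,0,0.75],"angular": [0,0,0],"gripper": 1},{"translation": [0,0,0.75],"angular": [0,0,0],"gripper": 1},{"translation": [0,0,0],"angular": [0,0,0],"gripper": 0.9},{"translation": [0,0,0],"angular": [0,0,0],"gripper": 0.85},{"translation": [0,0,0],"angular": [0,0,0],"gripper": 0.82},{"translation": [0,0,0],"angular": [0,0,0],"gripper": 0.8}], "force": 20}}

```text
t: 8.38
tool_pos: [0.4793, 0.0845, 0.0331]
tool_rot: [2.873, 1.267, 0.004]
contact_force: [1.5, 0.2, 1.1]
opening: 0.0684
grip_force: 0.6
```

```bash
python3 - <<'E'
from h import *
rep()
E
```

```text
t 8.38 p [0.4793 0.0845 0.0331] yaw -42.4 tilt [ 0.003  -0.0002] op 68.42 g 0.56 F tool [ 1.16  0.94 -1.06]
```

Call:
{"fn": "drive_tool", "kwargs": {"steps": [{"translation": [0,-0.01,0],"angular": [0,0,0],"gripper": 0.76},{"translation": [0,-0.01,0],"angular": [0,0,0],"gripper": 0.72},{"translation": [0,-0.01,0],"angular": [0,0,0],"gripper": 0.68},{"translation": [0,-0.01,0],"angular": [0,0,0],"gripper": 0.64},{"translation": [0,-0.01,0],"angular": [0,0,0],"gripper": 0.6},{"translation": [0,0,0],"angular": [0,0,0],"gripper": 0.57},{"translation": [0,0,0],"angular": [0,0,0],"gripper": 0.54},{"translation": [0,0,0],"angular": [0,0,0],"gripper": 0.53}]}}

```text
t: 9.38
tool_pos: [0.4764, 0.086, 0.0315]
tool_rot: [-2.874, -1.267, 0.0]
contact_force: [3.3, -2.5, 3.7]
opening: 0.0454
grip_force: 2.9
```

```bash
python3 - <<'E'
from h import *
rep()
S=ctrl.get_image('side')
cv2.imwrite('pics/c4.png',cv2.resize(S['color'][225:375,190:330,::-1],(560,600),interpolation=cv2.INTER_CUBIC))
E
```

```text
t 9.38 p [0.4764 0.086  0.0315] yaw -42.41 tilt [-0.0004  0.0001] op 45.4 g 2.91 F tool [ 0.34  4.09 -3.75]
```

View pics/c4.png

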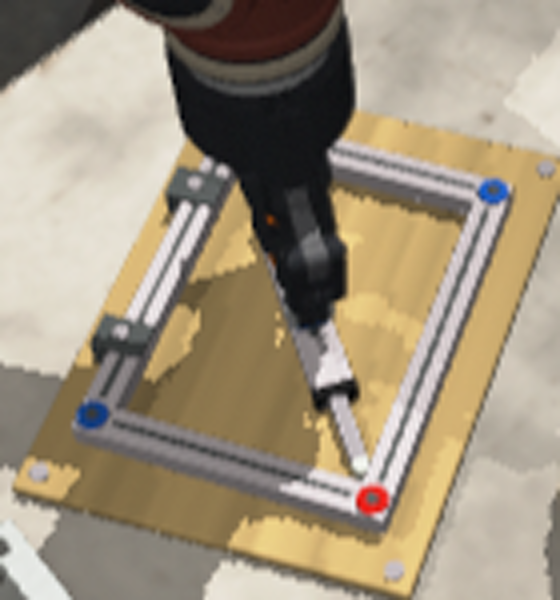

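Tip at (358,465) is almost in the far-right corner (cap at 372,500). The +y tool force suggests the foot is already touching, so I'll shift slightly toward the tip while closing.

Call:
{"fn": "drive_tool", "kwargs": {"steps": [{"translation": [0,0.02,0],"angular": [0,0,0],"gripper": 0.52},{"translation": [0,0.02,0],"angular": [0,0,0],"gripper": 0.51},{"translation": [0,0,0],"angular": [0,0,0],"gripper": 0.51}]}}

```text
t: 9.8
tool_pos: [0.4763, 0.0853, 0.0307]
tool_rot: [-2.872, -1.267, 0.004]
contact_force: [-1.9, 1.7, 2.7]
opening: 0.0437
grip_force: 2.1
```

```bash
python3 - <<'E'
from h import *
rep()
E
```

```text
t 9.8 p [0.4763 0.0853 0.0307] yaw -42.41 tilt [-0.0033  0.001 ] op 43.75 g 2.06 F tool [-0.01 -2.51 -2.71]
```

Call:
{"fn": "drive_tool", "kwargs": {"steps": [{"translation": [0,0,0],"angular": [0,0,0],"gripper": 0.5},{"translation": [0,0,0],"angular": [0,0,0],"gripper": 0.49},{"translation": [0,0,0],"angular": [0,0,0],"gripper": 0.49}]}}

```text
t: 10.18
tool_pos: [0.4767, 0.0846, 0.031]
tool_rot: [-2.874, -1.267, 0.004]
contact_force: [-2.4, -1.1, 2.1]
opening: 0.0419
grip_force: 2.7
```

```bash
python3 - <<'E'
from h import *
rep()
E
```

```text
t 10.18 p [0.4767 0.0846 0.031 ] yaw -42.4 tilt [-0.0024 -0.0004] op 41.92 g 2.69 F tool [-2.47 -1.04 -2.07]
```

Call:
{"fn": "drive_tool", "kwargs": {"steps": [{"translation": [0,0,0],"angular": [0,0,0],"gripper": 0.48},{"translation": [0,0,0],"angular": [0,0,0],"gripper": 0.48}]}}

```text
t: 10.42
tool_pos: [0.4773, 0.0847, 0.0313]
tool_rot: [-2.874, -1.268, 0.001]
contact_force: [-0.6, -2.3, 0.1]
opening: 0.0412
grip_force: 2.4
```

```bash
python3 - <<'E'
from h import *
rep()
E
```

```text
t 10.43 p [0.4773 0.0847 0.0313] yaw -42.41 tilt [-0.0007 -0.0002] op 41.2 g 2.39 F tool [-2.09  1.08 -0.12]
```

Call:
{"fn": "drive_tool", "kwargs": {"steps": [{"translation": [0,0,0],"angular": [0,0,0],"gripper": 0.47},{"translation": [0,0,0],"angular": [0,0,0],"gripper": 0.465},{"translation": [0,0,0],"angular": [0,0,0],"gripper": 0.465}]}}

```text
t: 10.8
tool_pos: [0.4777, 0.0846, 0.0316]
tool_rot: [2.874, 1.267, -0.0]
contact_force: [-1.3, -3.1, -1.5]
opening: 0.0401
grip_force: 5.9
```

```bash
python3 - <<'E'
from h import *
rep()
E
```

```text
t 10.8 p [0.4777 0.0846 0.0316] yaw -42.41 tilt [ 0.     -0.0005] op 40.13 g 5.86 F tool [-3.17  1.11  1.51]
```

Call:
{"fn": "drive_tool", "kwargs": {"steps": [{"translation": [0,0,0],"angular": [0,0,0],"gripper": 0.46},{"translation": [0,0,0],"angular": [0,0,0],"gripper": 0.455},{"translation": [0,0,0],"angular": [0,0,0],"gripper": 0.455}]}}

```text
t: 11.18
tool_pos: [0.4778, 0.0846, 0.0317]
tool_rot: [2.874, 1.267, -0.0]
contact_force: [-0.6, -5.5, -1.4]
opening: 0.039
grip_force: 12.7
```

```bash
python3 - <<'E'
from h import *
rep()
S=ctrl.get_image('side')
print(blobs(S,'red',(230,235,335,375)),blobs(S,'blue',(230,235,335,375)))
cv2.imwrite('pics/c5.png',cv2.resize(S['color'][225:375,190:330,::-1],(560,600),interpolation=cv2.INTER_CUBIC))
E
```

```text
t 11.18 p [0.4778 0.0846 0.0317] yaw -42.41 tilt [ 0.     -0.0006] op 39.02 g 12.69 F tool [-4.49  3.29  1.4 ]
[(array([282.6 , 349.78]), 40, [279, 347, 8, 7])] [(array([312.73, 272.47]), 30, [310, 270, 7, 6])]
```

View pics/c5.png

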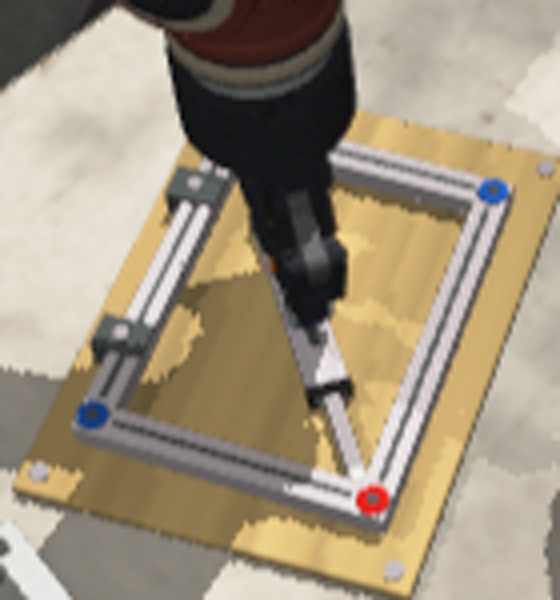

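The tip is in the far-right corner at (357,472), and the caps haven't moved. A side force remains, so I'll ease off, shift toward −x and squeeze again to settle both tips.

Call:
{"fn": "drive_tool", "kwargs": {"steps": [{"translation": [-0.02,0,0],"angular": [0,0,0],"gripper": 0.475},{"translation": [-0.02,0.01,0],"angular": [0,0,0],"gripper": 0.475},{"translation": [0,0,0],"angular": [0,0,0],"gripper": 0.465},{"translation": [0,0,0],"angular": [0,0,0],"gripper": 0.46},{"translation": [0,0,0],"angular": [0,0,0],"gripper": 0.46}]}}

```text
t: 11.85
tool_pos: [0.4773, 0.0839, 0.0322]
tool_rot: [-2.874, -1.267, -0.002]
contact_force: [-0.5, 2.7, 3.7]
opening: 0.0395
grip_force: 9.2
```

```bash
python3 - <<'E'
from h import *
rep()
E
```

```text
t 11.85 p [0.4773 0.0839 0.0322] yaw -42.41 tilt [0.0007 0.0011] op 39.47 g 9.23 F tool [ 1.67 -2.14 -3.69]
```

The red diagonal reads 30.5 mm of travel (opening 39.5 mm) at about 9 N. Next I'll release, rise, turn 90° and grip the handle across its width.

Call:
{"fn": "drive_tool", "kwargs": {"steps": [{"translation": [0,0,0],"angular": [0,0,0],"gripper": 0.6},{"translation": [0,0,-0.2],"angular": [0,0,0],"gripper": 0.7},{"translation": [0,0,-0.7],"angular": [0,0,0],"gripper": 0.7},{"translation": [0,0.32,-0.5],"angular": [0,0,-0.5],"gripper": 0.7},{"translation": [0,0,0],"angular": [0,0,-1],"gripper": 0.6},{"translation": [0,0,0],"angular": [0,0,-1],"gripper": 0.6},{"translation": [0,0,0],"angular": [0,0,-1],"gripper": 0.6},{"translation": [0,0,0],"angular": [0,0,-1],"gripper": 0.6}]}}

```text
t: 12.85
tool_pos: [0.4864, 0.0745, 0.088]
tool_rot: [2.337, 2.099, -0.0]
contact_force: [-0.6, 0.2, -0.4]
opening: 0.0513
grip_force: 0.0
```

Call:
{"fn": "drive_tool", "kwargs": {"steps": [{"translation": [0,0,0],"angular": [0,0,-1],"gripper": 0.5},{"translation": [0,0,0],"angular": [0,0,-1],"gripper": 0.5},{"translation": [0,0,0],"angular": [0,0,-1],"gripper": 0.5},{"translation": [0,0,0],"angular": [0,0,-1],"gripper": 0.5},{"translation": [0,0,0],"angular": [0,0,-1],"gripper": 0.5},{"translation": [0,0,0],"angular": [0,0,-1],"gripper": 0.5},{"translation": [0,0,0],"angular": [0,0,-0.75],"gripper": 0.5},{"translation": [0,0,0],"angular": [0,0,0],"gripper": 0.5}]}}

```text
t: 13.85
tool_pos: [0.4864, 0.0746, 0.088]
tool_rot: [1.138, 2.928, -0.0]
contact_force: [0.6, 0.2, 0.9]
opening: 0.0427
grip_force: 0.0
```

```bash
python3 - <<'E'
from h import *
rep((.4867,.0753,.034),47.6)
S=ctrl.get_image('side')
for c in('red','blue','orange'):
  for k in blobs(S,c,(190,230,335,375)):print(c,k,ray(S,*k[0],.0255).round(4))
cv2.imwrite('pics/c6.png',cv2.resize(S['color'][225:375,190:330,::-1],(560,600),interpolation=cv2.INTER_CUBIC))
E
```

```text
t 13.85 p [0.4864 0.0746 0.088 ] yaw 47.52 tilt [ 0.0002 -0.0003] op 42.67 g 0.0 F tool [-0.29  0.52 -0.94]
 units to go [0.007 0.018 1.349] rot z -0.009
red (array([282.55, 349.75]), 40, [279, 347, 8, 7]) [0.5646 0.0041 0.0255]
blue (array([312.73, 272.47]), 30, [310, 270, 7, 6]) [0.5316 0.1768 0.0255]
blue (array([264.66, 297.87]), 143, [259, 290, 12, 17]) [0.4796 0.0834 0.0255]
blue (array([212.83, 328.53]), 30, [210, 326, 7, 6]) [ 0.4311 -0.0165  0.0255]
orange (array([260.1, 280.9]), 30, [256, 278, 9, 6]) [0.4514 0.113  0.0255]
```

View pics/c6.png

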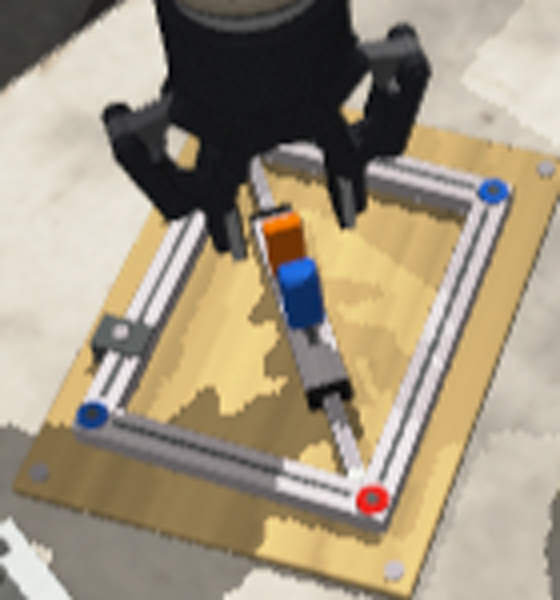

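The rule is seated on the red diagonal. The handle is at (300,295), the tab at (285,235) and the tip in the red corner at (357,472), with the fingers on either side of the handle. Now I'll grip it and push the bar toward the blocked tip to close the tongue.

Call:
{"fn": "drive_tool", "kwargs": {"steps": [{"translation": [0,0,0.7],"angular": [0,0,0],"gripper": 0.5},{"translation": [0,0,0.6],"angular": [0,0,0],"gripper": 0.5},{"translation": [0,0,0],"angular": [0,0,0],"gripper": 0.35},{"translation": [0,0,0],"angular": [0,0,0],"gripper": 0.25},{"translation": [0,0,0],"angular": [0,0,0],"gripper": 0.15},{"translation": [0,0,0],"angular": [0,0,0],"gripper": 0},{"translation": [0,0,0],"angular": [0,0,0],"gripper": 0}], "force": 30}}

```text
t: 14.78
tool_pos: [0.4874, 0.0747, 0.037]
tool_rot: [1.136, 2.927, 0.001]
contact_force: [-1.0, -1.1, 6.2]
opening: 0.0174
grip_force: 31.9
```

Call:
{"fn": "drive_tool", "kwargs": {"steps": [{"translation": [-0.12,0,0],"angular": [0,0,0],"gripper": 0},{"translation": [-0.12,0,0],"angular": [0,0,0],"gripper": 0},{"translation": [-0.12,0,0],"angular": [0,0,0],"gripper": 0},{"translation": [-0.12,0,0],"angular": [0,0,0],"gripper": 0},{"translation": [-0.1,0,0],"angular": [0,0,0],"gripper": 0},{"translation": [-0.08,0,0],"angular": [0,0,0],"gripper": 0}]}}

```text
t: 15.52
tool_pos: [0.5049, 0.0584, 0.037]
tool_rot: [-1.135, -2.924, -0.002]
contact_force: [-9.6, 5.0, 13.9]
opening: 0.0175
grip_force: 32.9
```

```bash
python3 - <<'E'
from h import *
rep()
S=ctrl.get_image('side')
for c in('red','blue','orange'):
  for k in blobs(S,c,(190,230,335,375)):print(c,k)
E
```

```text
t 15.53 p [0.5049 0.0584 0.037 ] yaw 47.58 tilt [-0.0039  0.0031] op 17.52 g 32.86 F tool [ 10.58  -2.8  -13.83]
red (array([282.62, 349.82]), 39, [279, 347, 8, 7])
blue (array([312.73, 272.47]), 30, [310, 270, 7, 6])
blue (array([268.86, 308.27]), 132, [264, 300, 10, 18])
blue (array([212.94, 328.48]), 31, [210, 326, 7, 6])
```

Call:
{"fn": "drive_tool", "kwargs": {"steps": [{"translation": [0.05,0,-0.1],"angular": [0,0,0],"gripper": 0},{"translation": [0,0,-0.6],"angular": [0,0,0],"gripper": 0},{"translation": [0,0,-0.7],"angular": [0,0,0],"gripper": 0},{"translation": [0.62,-0.48,0],"angular": [0,0,0.4],"gripper": 0},{"translation": [0,0,0],"angular": [0,0,1],"gripper": 0},{"translation": [0,0,0],"angular": [0,0,1],"gripper": 0},{"translation": [0,0,0],"angular": [0,0,1],"gripper": 0},{"translation": [0,0,0],"angular": [0,0,1],"gripper": 0}]}}

```text
t: 16.58
tool_pos: [0.4725, 0.0608, 0.0908]
tool_rot: [-1.974, -2.443, 0.001]
contact_force: [0.1, -0.2, -2.3]
opening: 0.0172
grip_force: 30.8
```

Call:
{"fn": "drive_tool", "kwargs": {"steps": [{"translation": [0,0,0],"angular": [0,0,1],"gripper": 0},{"translation": [0,0,0],"angular": [0,0,1],"gripper": 0},{"translation": [0,0,0],"angular": [0,0,1],"gripper": 0},{"translation": [0,0,0],"angular": [0,0,1],"gripper": 0},{"translation": [0,0,0],"angular": [0,0,0.99],"gripper": 0},{"translation": [0,0,0],"angular": [0,0,0],"gripper": 0}]}}

```text
t: 17.32
tool_pos: [0.4726, 0.0608, 0.0909]
tool_rot: [-2.684, -1.631, 0.002]
contact_force: [-0.1, 0.4, -2.1]
opening: 0.0175
grip_force: 30.8
```

```bash
python3 - <<'E'
from h import *
rep((.4720,.0623,.039),-27.5)
T=ctrl.get_image('top');S=ctrl.get_image('side')
for c in('red','blue','orange'):
  for k in blobs(S,c,(190,230,335,375)):print(c,k)
cv2.imwrite('pics/c7.png',np.hstack([cv2.resize(T['color'][200:325,310:450,::-1],None,fx=3,fy=3,interpolation=cv2.INTER_CUBIC),cv2.resize(S['color'][215:380,180:340,::-1],(364,375),interpolation=cv2.INTER_CUBIC)]))
E
```

```text
t 17.32 p [0.4726 0.0608 0.0909] yaw -27.42 tilt [-0.001  -0.0002] op 17.45 g 30.81 F tool [ 0.33 -0.25  2.14]
 units to go [ 0.028 -0.029  1.299] rot z 0.01
red (array([282.55, 349.75]), 40, [279, 347, 8, 7])
blue (array([312.73, 272.47]), 30, [310, 270, 7, 6])
blue (array([212.82, 328.47]), 34, [209, 326, 8, 6])
orange (array([276.58, 264.3 ]), 33, [273, 261, 8, 8])
```

View pics/c7.png

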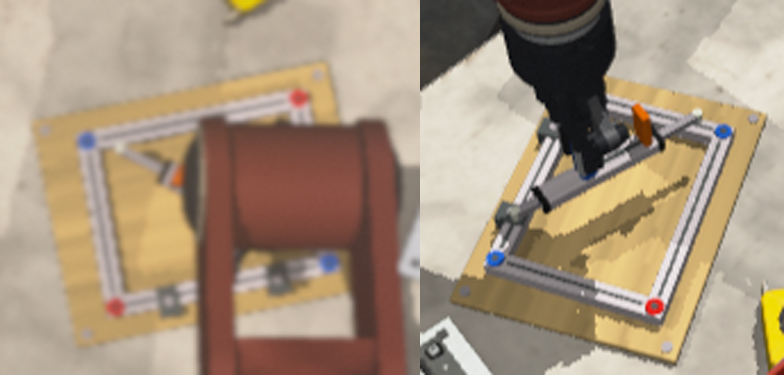

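The rule is held over the blue diagonal, with its foot near the far-left blue cap at (120,148) in the top view and its tip toward the near-right cap. Lowering and releasing.

Call:
{"fn": "drive_tool", "kwargs": {"steps": [{"translation": [0.03,-0.03,0.6],"angular": [0,0,0],"gripper": 0},{"translation": [0,0,0.5],"angular": [0,0,0],"gripper": 0},{"translation": [0,0,0.2],"angular": [0,0,0],"gripper": 0},{"translation": [0,0,0.03],"angular": [0,0,0],"gripper": 0},{"translation": [0,0,0],"angular": [0,0,0],"gripper": 0.35},{"translation": [0,0,0],"angular": [0,0,0],"gripper": 0.5},{"translation": [0,0,-0.5],"angular": [0,0,0],"gripper": 0.5},{"translation": [0,0,-0.9],"angular": [0,0,0],"gripper": 0.6}], "force": 20}}

```text
t: 18.42
tool_pos: [0.4719, 0.0625, 0.0946]
tool_rot: [-2.685, -1.629, 0.003]
contact_force: [1.1, -0.3, 0.2]
opening: 0.0512
grip_force: 0.0
```

```bash
python3 - <<'E'
from h import *
o,R=rep()
d=np.array([-.4617,-.887]); print(o['tool_pos'][:2]-d*.0255)
S=ctrl.get_image('side')
for c in('red','blue','orange'):
  for k in blobs(S,c,(190,230,335,375)):print(c,k,ray(S,*k[0],.04).round(4))
E
```

```text
t 18.43 p [0.4719 0.0625 0.0946] yaw -27.52 tilt [-0.0021  0.0001] op 51.25 g 0.0 F tool [ 0.25  1.1  -0.19]
[0.48362417 0.08508078]
red (array([282.55, 349.75]), 40, [279, 347, 8, 7]) [ 0.5695 -0.0024  0.04  ]
blue (array([312.73, 272.47]), 30, [310, 270, 7, 6]) [0.5371 0.1675 0.04  ]
blue (array([255.08, 300.96]), 120, [250, 293, 11, 17]) [0.4738 0.0617 0.04  ]
blue (array([212.65, 328.47]), 34, [209, 326, 8, 6]) [ 0.4378 -0.0227  0.04  ]
orange (array([279.36, 281.53]), 36, [276, 278, 8, 8]) [0.4913 0.1201 0.04  ]
```

Call:
{"fn": "drive_tool", "kwargs": {"steps": [{"translation": [0.62,0,0],"angular": [0,0,-0.5],"gripper": 0.9},{"translation": [0,0,0],"angular": [0,0,-1],"gripper": 1},{"translation": [0,0,0],"angular": [0,0,-1],"gripper": 1},{"translation": [0,0,0],"angular": [0,0,-1],"gripper": 1},{"translation": [0,0,0],"angular": [0,0,-1],"gripper": 1},{"translation": [0,0,0],"angular": [0,0,-1],"gripper": 1},{"translation": [0,0,0],"angular": [0,0,-1],"gripper": 1},{"translation": [0,0,0],"angular": [0,0,-1],"gripper": 1}]}}

```text
t: 19.48
tool_pos: [0.4848, 0.0845, 0.0955]
tool_rot: [1.504, 2.756, 0.002]
contact_force: [-0.1, 0.4, -1.6]
opening: 0.0855
grip_force: 0.0
```

Call:
{"fn": "drive_tool", "kwargs": {"steps": [{"translation": [0,0,0],"angular": [0,0,-1],"gripper": 1},{"translation": [0,0,0],"angular": [0,0,-1],"gripper": 1},{"translation": [0,0,0],"angular": [0,0,-1],"gripper": 1},{"translation": [0,0,0],"angular": [0,0,-0.75],"gripper": 1},{"translation": [0,0,0],"angular": [0,0,0],"gripper": 1}]}}

```text
t: 20.1
tool_pos: [0.4847, 0.0845, 0.0954]
tool_rot: [0.749, 3.049, 0.001]
contact_force: [0.4, 0.0, -0.9]
opening: 0.0852
grip_force: 0.0
```

```bash
python3 - <<'E'
from h import *
rep((.4835,.0845,.031),62.5)
E
```

```text
t 20.1 p [0.4847 0.0845 0.0954] yaw 62.41 tilt [0.0017 0.    ] op 85.23 g 0.0 F tool [-0.31  0.2   0.88]
 units to go [ 0.03  -0.015  1.609] rot z -0.011
```

Call:
{"fn": "drive_tool", "kwargs": {"steps": [{"translation": [0.03,-0.015,0.8],"angular": [0,0,0],"gripper": 1},{"translation": [0,0,0.8],"angular": [0,0,0],"gripper": 1},{"translation": [0,0,0],"angular": [0,0,0],"gripper": 0.85},{"translation": [0,0,0],"angular": [0,0,0],"gripper": 0.78},{"translation": [0,0,0],"angular": [0,0,0],"gripper": 0.73},{"translation": [0,0,0],"angular": [0,0,0],"gripper": 0.69},{"translation": [0,0,0],"angular": [0,0,0],"gripper": 0.66},{"translation": [0,0,0],"angular": [0,0,0],"gripper": 0.64}]}}

```text
t: 21.1
tool_pos: [0.4834, 0.0841, 0.0312]
tool_rot: [0.747, 3.05, -0.0]
contact_force: [-0.1, -3.3, 3.3]
opening: 0.0547
grip_force: 2.8
```

```bash
python3 - <<'E'
from h import *
rep((.4835,.0845,.031),62.5)
E
```

```text
t 21.1 p [0.4834 0.0841 0.0312] yaw 62.47 tilt [ 0.0014 -0.0006] op 54.75 g 2.77 F tool [-1.46 -3.02 -3.31]
 units to go [0.002 0.009 0.005] rot z -0.003
```

Call:
{"fn": "drive_tool", "kwargs": {"steps": [{"translation": [0,0,0],"angular": [0,0,0],"gripper": 0.62},{"translation": [0,0,0],"angular": [0,0,0],"gripper": 0.61},{"translation": [0,0,0],"angular": [0,0,0],"gripper": 0.6}]}}

```text
t: 21.48
tool_pos: [0.4827, 0.0842, 0.0305]
tool_rot: [-0.747, -3.051, 0.001]
contact_force: [-1.4, -5.0, 4.6]
opening: 0.0515
grip_force: 3.5
```

```bash
python3 - <<'E'
from h import *
rep((.4835,.0845,.031),62.5)
E
```

```text
t 21.48 p [0.4827 0.0842 0.0305] yaw 62.49 tilt [-0.0003 -0.0006] op 51.53 g 3.47 F tool [-1.08 -5.07 -4.57]
 units to go [-0.015  0.015 -0.013] rot z -0.001
```

Call:
{"fn": "drive_tool", "kwargs": {"steps": [{"translation": [0,-0.02,0],"angular": [0,0,0],"gripper": 0.59},{"translation": [0,-0.01,-0.01],"angular": [0,0,0],"gripper": 0.58},{"translation": [0,0,0],"angular": [0,0,0],"gripper": 0.58}]}}

```text
t: 21.85
tool_pos: [0.4821, 0.0841, 0.0306]
tool_rot: [-0.748, -3.051, -0.002]
contact_force: [1.0, 0.4, 1.0]
opening: 0.0497
grip_force: 0.7
```

```bash
python3 - <<'E'
from h import *
rep()
E
```

```text
t 21.85 p [0.4821 0.0841 0.0306] yaw 62.45 tilt [0.0002 0.0015] op 49.7 g 0.72 F tool [-0.72  0.88 -0.99]
```

Call:
{"fn": "drive_tool", "kwargs": {"steps": [{"translation": [0,0,0],"angular": [0,0,0],"gripper": 0.57},{"translation": [0,0,0],"angular": [0,0,0],"gripper": 0.56},{"translation": [0,0,0],"angular": [0,0,0],"gripper": 0.56}]}}

```text
t: 22.22
tool_pos: [0.4823, 0.0843, 0.0309]
tool_rot: [-0.747, -3.051, -0.003]
contact_force: [1.5, 5.2, 0.6]
opening: 0.0473
grip_force: 5.9
```

```bash
python3 - <<'E'
from h import *
rep()
E
```

```text
t 22.23 p [0.4823 0.0843 0.0309] yaw 62.47 tilt [0.0004 0.0018] op 47.34 g 5.94 F tool [ 1.05  5.28 -0.61]
```

Call:
{"fn": "drive_tool", "kwargs": {"steps": [{"translation": [0,0.015,0],"angular": [0,0,0],"gripper": 0.56},{"translation": [0,0,0],"angular": [0,0,0],"gripper": 0.555},{"translation": [0,0,0],"angular": [0,0,0],"gripper": 0.555}]}}

```text
t: 22.6
tool_pos: [0.4823, 0.0844, 0.031]
tool_rot: [-0.747, -3.051, -0.001]
contact_force: [0.9, 5.4, 2.2]
opening: 0.048
grip_force: 8.3
```

```bash
python3 - <<'E'
from h import *
rep()
E
```

```text
t 22.6 p [0.4823 0.0844 0.031 ] yaw 62.48 tilt [-0.0003  0.001 ] op 47.98 g 8.31 F tool [ 1.76  5.22 -2.2 ]
```

Call:
{"fn": "drive_tool", "kwargs": {"steps": [{"translation": [0,0.03,0],"angular": [0,0,0],"gripper": 0.555},{"translation": [0,0,0],"angular": [0,0,0],"gripper": 0.555}]}}

```text
t: 22.85
tool_pos: [0.4824, 0.0844, 0.0309]
tool_rot: [-0.747, -3.05, 0.003]
contact_force: [-3.6, 0.0, 5.7]
opening: 0.0473
grip_force: 8.2
```

```bash
python3 - <<'E'
from h import *
rep()
S=ctrl.get_image('side')
print(blobs(S,'red',(190,230,335,375)),blobs(S,'blue',(190,230,335,375)))
cv2.imwrite('pics/c8.png',cv2.resize(S['color'][225:375,190:330,::-1],(560,600),interpolation=cv2.INTER_CUBIC))
E
```

```text
t 22.85 p [0.4824 0.0844 0.0309] yaw 62.48 tilt [-0.0019 -0.0014] op 47.33 g 8.25 F tool [ 3.18 -1.62 -5.74]
[(array([282.55, 349.75]), 40, [279, 347, 8, 7])] [(array([312.73, 272.47]), 30, [310, 270, 7, 6]), (array([259.38, 298.83]), 92, [256, 290, 8, 18]), (array([212.81, 328.47]), 32, [209, 326, 8, 6])]
```

View pics/c8.png

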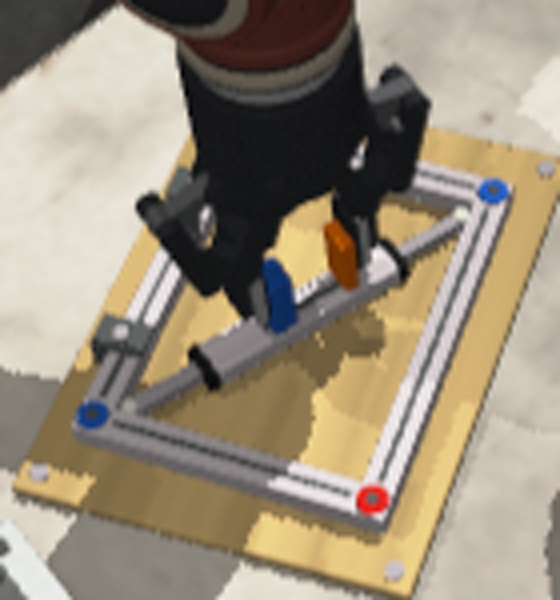

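```bash
python3 - <<'E'
from h import *
S=ctrl.get_image('side')
ex=np.array([.9816,.191]);ey=np.array([-.191,.9816])
for n,(u,v),P in(('foot',(305,278.2),ray(S,312.73,272.47,.0255)),('tip',(222.5,327),ray(S,212.81,328.47,.0255))):
    q=ray(S,u,v,.018);d=(q-P)[:2];print(n,q.round(4),'frame offs',d@ex,d@ey)
cv2.imwrite('pics/c9.png',np.hstack([cv2.resize(S['color'][255:295,290:330,::-1],(390,390),interpolation=cv2.INTER_CUBIC),cv2.resize(S['color'][305:345,200:240,::-1],(390,390),interpolation=cv2.INTER_CUBIC)]))
E
```

```text
foot [0.5221 0.1626 0.018 ] frame offs -0.012121412280448794 -0.012112338644875903
tip [ 0.4413 -0.0025  0.018 ] frame offs 0.012761711656114682 0.011673824679507755
```

View pics/c9.png

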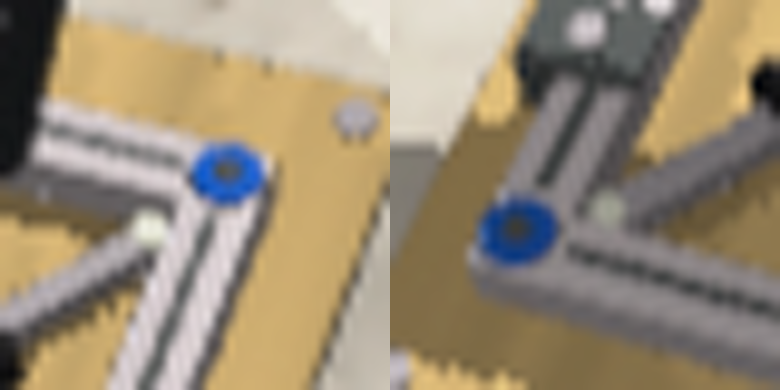

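Both tips are seated at about 12 mm from each pin in frame x and y. The readings are 30.5 mm (red) and 22.7 mm (blue), so the far rail is about 5.9 mm too far right. I'll release, rise, and check for overhead obstacles near the far-right corner.

Call:
{"fn": "drive_tool", "kwargs": {"steps": [{"translation": [0,0,0],"angular": [0,0,0],"gripper": 0.65},{"translation": [0,0,-0.2],"angular": [0,0,0],"gripper": 0.75},{"translation": [0,0,-0.7],"angular": [0,0,0],"gripper": 0.7},{"translation": [0,0,-0.6],"angular": [0,0,0],"gripper": 0.5}]}}

```text
t: 23.45
tool_pos: [0.4831, 0.0847, 0.0919]
tool_rot: [0.748, 3.051, -0.001]
contact_force: [0.6, -0.1, -0.4]
opening: 0.0439
grip_force: 0.0
```

```bash
python3 - <<'E'
from h import *
rep((.566,-.04,.09))
for n in('top','side'):
    T=ctrl.get_image(n)
    Z=T['depth'];v,u=np.nonzero(Z>0);z=Z[v,u];c=np.stack([(u-T['cx'])/T['fx']*z,(v-T['cy'])/T['fy']*z,z],1)
    W=(c-T['t'])@np.array(T['R'])
    for y in np.arange(-.15,.16,.05):
      for zl in (.03,.1,.2,.3,.4,.5):
        k=(W[:,2]>zl)&(W[:,2]<zl+.1)&(abs(W[:,1]-y)<.025)&(W[:,0]>.57)&(W[:,0]<.75)
        if k.sum()>2:print(n,y.round(2),zl,'x',W[k,0].min().round(3),int(k.sum()))
E
```

```text
t 23.45 p [0.4831 0.0847 0.0919] yaw 62.46 tilt [ 0.0003 -0.0005] op 43.92 g 0.0 F tool [-0.61  0.17  0.39]
 units to go [-3.28  -1.807  0.05 ] rot z None
top -0.15 0.03 x 0.631 337
top -0.15 0.2 x 0.706 371
top -0.15 0.3 x 0.742 23
top -0.1 0.03 x 0.622 237
top -0.1 0.2 x 0.723 263
top -0.1 0.3 x 0.746 7
top -0.05 0.03 x 0.705 143
top -0.05 0.2 x 0.737 204
top 0.0 0.03 x 0.653 222
top 0.0 0.2 x 0.748 10
top 0.05 0.03 x 0.632 508
top 0.05 0.2 x 0.745 31
top 0.1 0.03 x 0.673 7
top 0.1 0.5 x 0.632 27
top 0.15 0.4 x 0.634 7
top 0.15 0.5 x 0.625 297
side -0.15 0.03 x 0.626 12
side -0.15 0.2 x 0.708 1404
side -0.15 0.3 x 0.743 81
side -0.1 0.03 x 0.62 42
side -0.1 0.2 x 0.725 730
side -0.1 0.3 x 0.746 14
side -0.05 0.2 x 0.739 338
side 0.0 0.03 x 0.651 138
side 0.05 0.03 x 0.636 582
side 0.05 0.2 x 0.745 81
side 0.1 0.03 x 0.671 7
side 0.1 0.2 x 0.748 7
side 0.1 0.4 x 0.643 40
side 0.1 0.5 x 0.631 1707
side 0.15 0.4 x 0.635 317
side 0.15 0.5 x 0.624 882
```

Call:
{"fn": "drive_tool", "kwargs": {"steps": [{"translation": [-0.85,-0.35,0],"angular": [0,0,0],"gripper": 0.2},{"translation": [-0.85,-0.35,0],"angular": [0,0,0],"gripper": 0},{"translation": [-0.85,-0.35,0],"angular": [0,0,0],"gripper": 0},{"translation": [-0.85,-0.35,0],"angular": [0,0,0],"gripper": 0},{"translation": [0,0,0],"angular": [0,0,1],"gripper": 0},{"translation": [0,0,0],"angular": [0,0,1],"gripper": 0},{"translation": [0,0,0],"angular": [0,0,1],"gripper": 0},{"translation": [0,0,0],"angular": [0,0,1],"gripper": 0}]}}

```text
t: 24.55
tool_pos: [0.577, -0.0276, 0.0895]
tool_rot: [-1.565, -2.722, 0.001]
contact_force: [-0.4, -0.3, -0.0]
opening: -0.0
grip_force: 0.0
```

Call:
{"fn": "drive_tool", "kwargs": {"steps": [{"translation": [0,0,0],"angular": [0,0,1],"gripper": 0},{"translation": [0,0,0],"angular": [0,0,1],"gripper": 0},{"translation": [0,0,0],"angular": [0,0,0.43],"gripper": 0},{"translation": [0,0,0],"angular": [0,0,0],"gripper": 0}]}}

```text
t: 25.05
tool_pos: [0.5771, -0.0275, 0.0897]
tool_rot: [-1.996, -2.424, 0.001]
contact_force: [-0.1, 0.4, -0.2]
opening: -0.0001
grip_force: 0.0
```

```bash
python3 - <<'E'
from h import *
rep((.5769,-.0278,.013),11)
S=ctrl.get_image('side')
print(blobs(S,'red',(190,230,335,375)),blobs(S,'blue',(190,230,335,375)))
E
```

```text
t 25.05 p [ 0.5771 -0.0275  0.0897] yaw 11.07 tilt [-0.0016  0.0001] op -0.14 g 0.0 F tool [ 0.46 -0.04  0.22]
 units to go [-0.006 -0.004  1.918] rot z 0.009
[(array([247.72, 241.75]), 1131, [210, 230, 78, 38]), (array([283.65, 350.35]), 26, [280, 347, 7, 7])] [(array([312.73, 272.47]), 30, [310, 270, 7, 6]), (array([212.73, 328.55]), 33, [209, 326, 8, 6])]
```

Call:
{"fn": "drive_tool", "kwargs": {"steps": [{"translation": [0,0,0.7],"angular": [0,0,0],"gripper": 0},{"translation": [0,0,0.7],"angular": [0,0,0],"gripper": 0},{"translation": [0,0,0.5],"angular": [0,0,0],"gripper": 0},{"translation": [0.1,0,0],"angular": [0,0,0],"gripper": 0},{"translation": [0.1,0,0],"angular": [0,0,0],"gripper": 0},{"translation": [0.05,0,0],"angular": [0,0,0],"gripper": 0},{"translation": [0.05,0,0],"angular": [0,0,0],"gripper": 0},{"translation": [0,0,0],"angular": [0,0,0],"gripper": 0}]}}

```text
t: 26.1
tool_pos: [0.5758, -0.0156, 0.0154]
tool_rot: [1.997, 2.424, 0.001]
contact_force: [0.9, -0.7, -0.1]
opening: 0.0
grip_force: 0.0
```

```bash
cat >> h.py <<'E'
def fl():
    S=ctrl.get_image('side');ey=np.array([-.191,.9816])
    for b in blobs(S,'blue',(290,240,330,300)):
        p=ray(S,*b[0],.0255);print('FL',b,p.round(4),'moved left mm',((p[:2]-ray(S,312.73,272.47,.0255)[:2])@ey*1000).round(2))
    for b in blobs(S,'red',(265,335,300,365)):
        p=ray(S,*b[0],.0255);print('FR',b,((p[:2]-ray(S,282.55,349.75,.0255)[:2])@ey*1000).round(2))
E
python3 - <<'E'
from h import *
rep();fl()
E
```

```text
t 26.1 p [ 0.5758 -0.0156  0.0154] yaw 11.05 tilt [ 0.0009 -0.0002] op 0.03 g 0.0 F tool [-0.9   0.73  0.14]
FL (array([312.73, 272.47]), 30, [310, 270, 7, 6]) [0.5316 0.1768 0.0255] moved left mm 0.0
```

Call:
{"fn": "drive_tool", "kwargs": {"steps": [{"translation": [0.05,0,0],"angular": [0,0,0],"gripper": 0},{"translation": [0.05,0,0],"angular": [0,0,0],"gripper": 0},{"translation": [0,0,0],"angular": [0,0,0],"gripper": 0}]}}

```text
t: 26.52
tool_pos: [0.5749, -0.0125, 0.015]
tool_rot: [1.996, 2.424, -0.001]
contact_force: [0.2, -3.7, -0.2]
opening: 0.0002
grip_force: 2.0
```

```bash
python3 - <<'E'
from h import *
rep();fl()
E
```

```text
t 26.52 p [ 0.5749 -0.0125  0.015 ] yaw 11.05 tilt [ 0.0004 -0.0015] op 0.22 g 1.98 F tool [-3.65 -0.55  0.18]
FL (array([312.72, 272.45]), 29, [310, 270, 7, 6]) [0.5316 0.1769 0.0255] moved left mm 0.04
```

Call:
{"fn": "drive_tool", "kwargs": {"steps": [{"translation": [0.04,0,0],"angular": [0,0,0],"gripper": 0},{"translation": [0.04,0,0],"angular": [0,0,0],"gripper": 0},{"translation": [0,0,0],"angular": [0,0,0],"gripper": 0}]}}

```text
t: 26.95
tool_pos: [0.5749, -0.012, 0.0153]
tool_rot: [1.993, 2.421, -0.006]
contact_force: [1.4, -13.7, -1.0]
opening: -0.0001
grip_force: 6.6
```

```bash
python3 - <<'E'
from h import *
rep();fl()
E
```

```text
t 26.95 p [ 0.5749 -0.012   0.0153] yaw 11.08 tilt [ 0.0017 -0.0066] op -0.09 g 6.65 F tool [-13.71  -1.29   1.07]
FL (array([312.72, 272.52]), 29, [310, 270, 7, 6]) [0.5317 0.1767 0.0255] moved left mm -0.12
```

Call:
{"fn": "drive_tool", "kwargs": {"steps": [{"translation": [0.04,0,0],"angular": [0,0,0],"gripper": 0},{"translation": [0.04,0,0],"angular": [0,0,0],"gripper": 0},{"translation": [0.02,0,0],"angular": [0,0,0],"gripper": 0},{"translation": [0,0,0],"angular": [0,0,0],"gripper": 0}]}}

```text
t: 27.5
tool_pos: [0.5743, -0.0085, 0.0153]
tool_rot: [1.993, 2.421, -0.007]
contact_force: [2.5, -14.8, -2.6]
opening: 0.0
grip_force: 7.4
```

```bash
python3 - <<'E'
from h import *
rep();fl()
E
```

```text
t 27.5 p [ 0.5743 -0.0085  0.0153] yaw 11.08 tilt [ 0.0021 -0.0074] op 0.01 g 7.4 F tool [-15.03  -0.38   2.69]
FL (array([313.27, 271.04]), 26, [310, 269, 8, 5]) [0.5309 0.1804 0.0255] moved left mm 3.59
```

Moved about 3.6 mm; 2.3 mm to go.

Call:
{"fn": "drive_tool", "kwargs": {"steps": [{"translation": [0.03,0,0],"angular": [0,0,0],"gripper": 0},{"translation": [0.028,0,0],"angular": [0,0,0],"gripper": 0},{"translation": [0,0,0],"angular": [0,0,0],"gripper": 0}]}}

```text
t: 27.92
tool_pos: [0.5738, -0.0063, 0.0153]
tool_rot: [1.993, 2.421, -0.007]
contact_force: [2.4, -15.2, -2.7]
opening: 0.0001
grip_force: 7.5
```

```bash
python3 - <<'E'
from h import *
rep();fl()
E
```

```text
t 27.93 p [ 0.5738 -0.0063  0.0153] yaw 11.08 tilt [ 0.002  -0.0074] op 0.15 g 7.46 F tool [-15.32  -0.54   2.82]
FL (array([313.96, 270.12]), 26, [311, 268, 7, 5]) [0.5311 0.1829 0.0255] moved left mm 6.1
```

Call:
{"fn": "drive_tool", "kwargs": {"steps": [{"translation": [-0.2,0,0],"angular": [0,0,0],"gripper": 0},{"translation": [-0.3,0,0],"angular": [0,0,0],"gripper": 0},{"translation": [0,0,-0.8],"angular": [0,0,0],"gripper": 0},{"translation": [0,0,-0.9],"angular": [0,0,0],"gripper": 0},{"translation": [0,-0.8,-0.8],"angular": [0,0,0],"gripper": 0},{"translation": [-0.5,-0.8,-0.2],"angular": [0,0,0],"gripper": 0},{"translation": [-0.9,-0.3,0],"angular": [0,0,0],"gripper": 0},{"translation": [-0.9,0,0],"angular": [0,0,0],"gripper": 0}]}}

```text
t: 28.98
tool_pos: [0.5192, -0.1276, 0.1232]
tool_rot: [1.997, 2.425, 0.002]
contact_force: [0.3, 0.2, 0.2]
opening: -0.0002
grip_force: 0.0
```

```bash
python3 - <<'E'
from h import *
rep();fl()
S=ctrl.get_image('side')
r=blobs(S,'red',(235,245,300,365));b=blobs(S,'blue',(200,245,325,345));print(r,b)
q=lambda k:ray(S,*k[0],.0255)[:2]
R=sorted(r,key=lambda k:k[0][1]);B=[k for k in b if k[1]<60];B.sort(key=lambda k:k[0][1])
print('red',np.linalg.norm(q(R[0])-q(R[-1])),'blue',np.linalg.norm(q(B[0])-q(B[-1])))
f=lambda u,v:ray(S,u,v,.0255)[:2]
print('before red',np.linalg.norm(f(248.61,255.32)-f(282.55,349.75)),'blue',np.linalg.norm(f(312.73,272.47)-f(212.8,328.5)))
E
```

```text
t 28.98 p [ 0.5192 -0.1276  0.1232] yaw 11.05 tilt [0.0007 0.0007] op -0.19 g 0.0 F tool [ 0.1   0.37 -0.24]
FL (array([313.96, 270.12]), 26, [311, 268, 7, 5]) [0.5311 0.1829 0.0255] moved left mm 6.1
FR (array([283.65, 346.78]), 40, [280, 344, 8, 7]) 6.11
[(array([248.61, 255.32]), 28, [245, 253, 8, 6]), (array([283.68, 346.85]), 41, [280, 344, 8, 7])] [(array([313.96, 270.12]), 26, [311, 268, 7, 5]), (array([257.99, 298.3 ]), 137, [253, 290, 11, 18])]
red 0.2205734243694303 blue 0.0
before red 0.22534267073267478 blue 0.21791900102922443
```

```bash
python3 -c "
from station import ctrl
print(ctrl.finish_job())"
```

```text
the job is handed in; nothing more can be done
None
```

The frame was out of square and I pushed it back. The rule read 200.5 mm across red and 192.7 mm across blue, so I moved the far rail about 6 mm left; by camera (not re-read with the rule) the diagonals now agree to about 1–1.5 mm, and the rule lies flat in the frame. I viewed 11 pictures, one over the limit of 10.

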